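# Close the bench press by one turn of its hand wheel

## Task

Push the hand wheel of the green bench press round by its upright orange handle, clockwise seen from above, through exactly one full turn, so that the handle comes back level with the red pointer where it began; do not wind it noticeably past that. Only push the handle steadily with the fingertips or the outside of the fingers: do not grip it, press hard on it or fling the wheel, and leave the jar, the wooden slicker and the brass weight beside the press where they stand. Finish with the hand clear.

Things in the scene. Friction and masses are not known exactly. Their poses are not given: they have to be found in the camera images.
- wheel (a joint): Turning angle of the hand wheel in rad: 0 at the start, grows clockwise seen from above, one full turn is 6.283. No end stops. The wheel stays where it is left: turning it takes about 0.3 N m (some 4 N at the handle), with no spring. Each turn lowers the press's steel platen 6 mm; one turn just closes it on the glued board beneath.
- wheel_centre (a point): Point on the wheel's upright axis, in the mid-plane of its rim (183 mm above the table). The wheel lies level on top of the press: dark steel rim of 75 mm mean radius, 14 mm thick, four spokes, hub 42 mm across rising 14 mm above this point with a screw end to 23 mm. The press may stand anywhere in a patch of the table and be turned; the handle's starting direction about the axis is random, all round.
- handle_top (a point): Centre of the top end of the orange handle, 247 mm above the table. The handle stands upright on the rim, 75 mm from the wheel's axis, goes round with the wheel and turns freely on its own pin.
- handle: The orange upright handle, round, 18 to 20 mm in diameter (12 mm at the very top), 52 mm tall; origin at the centre of its underside, 12 mm above wheel_centre. Its x and y axes spin freely and mean nothing.
- red_mark (a point): Top of the red tab (26 x 22 mm) at the end of a fixed pointer that sticks out under the rim, 108 mm from the wheel's axis and 163 mm above the table. It does not turn with the wheel: from the axis it points in the direction in which the handle stands at the start, and where it must stand at the end.
- press: The green screw press, fixed: base 240 mm (x) by 300 mm (y), green crosshead 75 mm by 275 mm with its top 150 mm above the table (column nuts to 158 mm). Origin at the centre of its underside, under the wheel's axis.
- glue_jar: Amber jar with a black cap, 58 mm across, 85 mm tall, loose, standing on the table beside the press; origin at the centre of its underside, z up.
- slicker: Turned dark wooden edge slicker, 44 mm across, 95 mm tall, loose, standing upright beside the press; origin at the centre of its underside, z up.
- weight: Brass knobbed weight, 52 mm across, 64 mm tall, loose, standing beyond or beside the press; origin at the centre of its underside, z up.

How it is judged:
By the outcome, as a careful person would: the job done as asked, in the order asked, and still so for the second after the job is handed in, with the robot touching nothing.
It also fails if it takes over 61 s, if anything falls off the work surface, if the arm or the gripper's body presses on something with over 40 N, if the wrist force passes 120 N, or if a joint passes its speed limit or range.

## Robot

A 6-joint arm with a two-finger parallel gripper is mounted at the origin on the work surface. World frame = base frame: x ahead of the robot, y to its left, z up, the work surface at z = 0. Lengths are in m, angles in degrees, forces in N, time in s.
With the tool pointing down it reaches from about 0.35 to 0.875 m from the base axis. Payload 4.2 kg.
Tool frame: the origin (TCP) lies midway between the tips of the shut fingers; the grasp point (between the pads) lies 19 mm behind it; y points along the fingers, z is the direction in which the jaws open and shut, and the axes are right-handed (so a half turn about y gives the same grasp; the last joint's range is limited). The gripper opens to 87 mm and grips with 3 to 60 N. Pads are 19 mm wide; open, the fingers measure 117 mm over their backs; the gripper's body (75 mm by 190 mm) begins 51 mm behind the grasp point.
Start: joints at [-53.251, 22.042, 0.453, 0, -68.411, -14.817], TCP at [0.233, -0.58, 0.223] pointing down, gripper open.
Joint ranges: [-179.83, 179.83], [-69.29, 118.12], [-61.27, 80.66], [-181.25, 117.63], [-171.15, -9.14], [-177.46, 177.46]. Speed limits (degrees/s): [159.86, 159.86, 180, 180, 180, 180].

## Interface

Orientations are given as [roll, pitch, yaw] about the fixed x, y, z axes, in that order (R = Rz(yaw) Ry(pitch) Rx(roll)).
In Python, from workcell import env gives the robot as it stands. The module is installed in compiled form; this text tells all that it offers. Calls block until the motion is done:
- env.goto(position, orientation): joint-space move of the TCP to a pose.
- env.move_straight(position, rotation=None, rate=0.15, force_limit=None): straight line of the TCP; rotation=None keeps the orientation; rate is the mean speed in m/s. With force_limit (N) it stops when the force on the tool has changed by that much, and returns True; else False.
- env.set_joints(angles): joint-space move.
- env.gripper_to(opening, grasp_force=None): opening from 0.0 (shut) to 1.0 (fully open); grasp_force is the grip in N (None keeps the last); returns when the fingers have stopped.
- env.dwell(seconds).
- env.inverse_kinematics(position, orientation): joint angles nearest the present ones, or None.
- env.read_state(): the state.
- env.grab_frame(name): name is "scene" or "top"; returns a dict with "image" (420x560x3 uint8, blue, green, red), "fx", "fy", "cx", "cy" (pixels), "position" and "orientation" of the camera in the world. Camera axes: x right, y up, looking along -z (the intrinsics and any distortion apply to the point x, -y, -z); pixel columns grow to the right and rows downward; lengths in m; the calibration is good to about 2 mm. A picture is of the moment at which its call begins. There is no depth.
A pose or a line that the arm cannot do raises env.Unreachable and nothing moves.
- env.close_job(): hands the job in, once; it reports no verdict.
Trained networks look in a picture, given as the dict that the camera call returned (one of the last four; its "shot" number tells which), for a name from the list of things; names that differ only in an ending like _2 or _b are one class to them, and where a whole thing is asked for, a point or a joint stands for the part that bears it (a point fixed in the world has none). Each returns a list of dicts, best first, with "score" (0 to 1); they miss things now and then, are a little off and sometimes report something else, mostly with a low value. They report only what shows in the picture. A call takes as long as a camera call.
- env.search_frame(picture, thing): "xyz" ([x, y, z] in m, in world coordinates, good to about 4 mm: the middle of the surface that is visible of it).
- env.trace(picture, thing): "mask" (420x560 bool, what is visible of it).
The state is a dict: "clock": time; "joint_positions": joint angles; "qvel": joint speeds; "joint_torque": joint torques, N m; "position": TCP position; "tool_rot": TCP orientation; "force": force on the tool from outside, world axes, zero at the start; "wrist_torque": the same for the moment, N m; "opening": opening from 0.0 (shut) to 1.0 (fully open).
Only numpy, scipy, OpenCV 4.12 (cv2) and the standard library are available. Lean on these libraries where they do the work, as an engineer would, in place of code of your own. Each camera call takes 0.05 s, during which the arm holds its last target. There are 200 camera calls.

## Working session

There is one attempt and no reset: what is moved stays moved. The work goes in short steps, each a Python script; the robot and the scene stay as the last script left them, time stands still between calls to the robot, and variables do not carry over. Pictures are saved under pics/ and viewed, about 8 in all and at most 12, crops included, and the job is handed in when it is done.

```bash
mkdir -p pics
python3 - <<'E'
from workcell import env
import cv2,numpy as np
s=env.read_state(); print({k:np.round(v,3).tolist() for k,v in s.items()})
for n in("scene","top"):
    f=env.grab_frame(n); cv2.imwrite(f"pics/a_{n}.png",f["image"])
    print(n,[np.round(f[k],4).tolist() for k in("fx","fy","cx","cy","position","orientation")],[k for k in f])
    for t in("wheel_centre","handle_top","handle","red_mark","press","glue_jar","slicker","weight"):
        print(t,[(np.round(d["xyz"],4).tolist(),round(d["score"],2)) for d in env.search_frame(f,t)[:2]])
E
```

```text
{'clock': 0.0, 'joint_positions': [-53.252, 22.092, 0.379, -0.03, -68.411, -14.817], 'qvel': [0.047, 0.131, 0.103, 0.059, -0.029, -0.003], 'joint_torque': [-0.0, -39.067, 18.74, 4.22, 0.011, -0.0], 'position': [0.233, -0.579, 0.221], 'tool_rot': [-89.873, 0.005, 21.921], 'force': [-0.75, 0.255, 0.209], 'wrist_torque': [-0.019, 0.01, 0.007], 'opening': 1.0}
scene [402.2545, 402.2545, 277.9335, 207.9065, [1.1336, -0.2933, 0.7426], [45.5779, -0.5291, 55.2453]] ['image', 'fx', 'fy', 'cx', 'cy', 'position', 'orientation', 'shot']
wheel_centre [([0.5694, -0.1073, 0.1843], 0.73), ([0.5578, 0.1522, 0.0363], 0.52)]
handle_top [([0.5685, -0.1017, 0.1852], 0.91)]
handle [([0.5518, -0.1634, 0.2287], 0.48)]
red_mark [([0.5667, -0.1042, 0.1892], 0.75)]
press [([0.6299, -0.1213, 0.0597], 0.59)]
glue_jar [([0.5055, -0.2949, 0.061], 0.92)]
slicker [([0.777, -0.1474, 0.0384], 0.68)]
weight [([0.558, 0.1503, 0.0346], 0.7)]
top [382.4854, 382.4854, 276.2338, 215.791, [0.5172, 0.0521, 0.9473], [10.0388, 1.4028, -89.8266]] ['image', 'fx', 'fy', 'cx', 'cy', 'position', 'orientation', 'shot']
wheel_centre [([0.5607, -0.0946, 0.1863], 0.77)]
handle_top [([0.5619, -0.0942, 0.1904], 0.97)]
handle [([0.544, -0.1567, 0.2456], 0.52)]
red_mark [([0.5572, -0.0908, 0.1892], 0.91)]
press [([0.5532, -0.0631, 0.0983], 0.81)]
glue_jar [([0.493, -0.2811, 0.0838], 0.56)]
slicker [([0.7577, -0.1342, 0.0419], 0.88)]
weight [([0.5476, 0.1537, 0.0357], 0.79)]
```

View pics/a_scene.png

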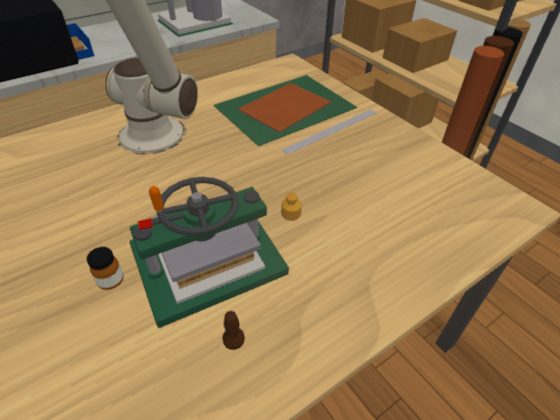

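View pics/a_top.png

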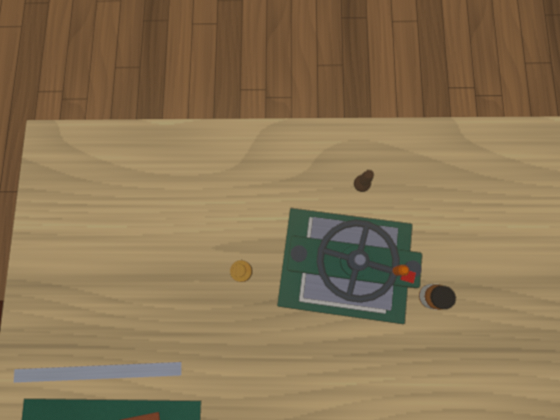

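The scene view shows the handle at about (156,197) and the red tab at (145,224). The top view shows the hub at (359,261), the handle at (402,270), the red tab at (409,277) and the jar at (440,297). Both views are unobstructed. Next I'll measure the centre and angle by backprojecting onto the known heights.

```bash
cat > h.py <<'E'
import cv2,numpy as np
from scipy.spatial.transform import Rotation as R
from scipy.optimize import least_squares
def rays(f,px):
    px=np.asarray(px,float).reshape(-1,2)
    d=np.c_[(px[:,0]-f["cx"])/f["fx"],-(px[:,1]-f["cy"])/f["fy"],-np.ones(len(px))]
    return R.from_euler("xyz",f["orientation"],degrees=True).apply(d)
def back(f,px,z):
    d=rays(f,px); p=np.array(f["position"]); return (p+d*((z-p[2])/d[:,2])[:,None])[:,:2]
def proj(f,P):
    c=R.from_euler("xyz",f["orientation"],degrees=True).inv().apply(np.atleast_2d(P)-f["position"])
    return np.c_[f["cx"]-f["fx"]*c[:,0]/c[:,2],f["cy"]+f["fy"]*c[:,1]/c[:,2]]
def blob(f,kind,near=None,r=40):
    h=cv2.cvtColor(f["image"],cv2.COLOR_BGR2HSV).astype(int); H,S,V=h[...,0],h[...,1],h[...,2]
    m=(S>190)&(V>120)&(((H>=6)&(H<=14)) if kind=="orange" else ((H<=3)|(H>=176)))
    if near is not None:
        yy,xx=np.mgrid[:m.shape[0],:m.shape[1]]; m&=np.hypot(xx-near[0],yy-near[1])<r
    y,x=np.nonzero(m); return np.c_[x,y]
E
python3 - <<'E'
from workcell import env
from h import *
import pickle
F={}
for n,hp,wp in(("scene",(156,197),(198,205)),("top",(402,270),(359,261))):
    f=env.grab_frame(n); F[n]=f
    m=env.trace(f,"wheel"); m=m[0]["mask"] if m else None
    f["wmask"]=m
    o=blob(f,"orange",hp,25); r=blob(f,"red",hp,35)
    print(n,"orange",len(o),o.mean(0),o.min(0),o.max(0),"red",len(r),r.mean(0),r.min(0),r.max(0))
    print(" red xy",back(f,[r.mean(0)],.163), " orange mid xy@.221",back(f,[o.mean(0)],.221))
    if m is not None:
        mm=m.astype(np.uint8).copy()
        for x,y in o: cv2.circle(mm,(int(x),int(y)),3,0,-1)
        y,x=np.nonzero(mm); print(" wmask",len(x),x.min(),x.max(),y.min(),y.max())
        P=back(f,np.c_[x,y],.183)
        # outer points per angle bin
        c=np.median(P,0)
        for _ in range(5):
            a=np.arctan2(*(P-c).T[::-1]); d=np.hypot(*(P-c).T)
            b=np.digitize(a,np.linspace(-np.pi,np.pi,73)); Q=np.array([P[b==k][d[b==k].argmax()] for k in np.unique(b)])
            s=least_squares(lambda p:np.hypot(*(Q-p[:2]).T)-p[2],[*c,.08],loss="soft_l1",f_scale=.002); c=s.x[:2]
        print(" centre",s.x, "proj",proj(f,[*c,.183]))
pickle.dump(F,open("start.pkl","wb")); print(env.read_state()["clock"])
E
```

```text
scene orange 221 [155.61538462 197.83710407] [149 186] [162 209] red 95 [144.84210526 223.65263158] [139 219] [151 228]
 red xy [[ 0.53964696 -0.19399809]]  orange mid xy@.221 [[ 0.54645683 -0.16192759]]
 wmask 2015 157 237 177 234
 centre [ 0.56601662 -0.09020489  0.08100701] proj [[197.1892196  203.49995064]]
top orange 91 [402.94505495 270.30769231] [398 266] [408 275] red 76 [408.61842105 276.88157895] [401 272] [414 281]
 red xy [[ 0.53106462 -0.19471808]]  orange mid xy@.221 [[ 0.5421336 -0.1666521]]
 wmask 2776 317 400 220 302
 centre [ 0.5639007  -0.09096619  0.08155268] proj [[358.00800132 259.77108512]]
1.1
```

```bash
cat >> h.py <<'E'
C=np.array([.565,-.0906]); A0=-104.6; RR=.075; ZP=.211
def pt(a,z=ZP,r=RR): return [C[0]+r*np.cos(np.radians(a)),C[1]+r*np.sin(np.radians(a)),z]
def ori(a,n): return [-90,0,(a-90+180*n+180)%360-180]
def arc(env,a,b,n,step=8,rate=.045,lim=20):
    k=max(1,int(np.ceil(abs(b-a)/step))); fm=0
    for x in np.linspace(a,b,k+1)[1:]:
        hit=env.move_straight(pt(x),ori(x,n),rate=rate,force_limit=lim)
        s=env.read_state(); f=np.array(s["force"]); t=np.radians(x)
        print(round(x,1),"rad %.1f tan %.1f z %.1f"%(f[0]*np.cos(t)+f[1]*np.sin(t),f[0]*np.sin(t)-f[1]*np.cos(t),f[2]),"j6 %.0f t %.1f"%(s["joint_positions"][5],s["clock"]))
        if hit: print("HIT"); return False
    return True
def hangle(f):
    "handle angle from the orange blob (found anywhere near the wheel)"
    o=blob(f,"orange",proj(f,[*C,.215])[0],62)
    if len(o)<15: return None
    d=back(f,[o.mean(0)],.221)[0]-C
    return len(o),o.mean(0).round(2).tolist(),round(float(np.degrees(np.arctan2(d[1],d[0]))),1),round(float(np.hypot(*d)),4)
E
python3 - <<'E'
from workcell import env
from h import *
env.gripper_to(0.0,20)
s=env.read_state(); p=s["position"]
env.move_straight([p[0],p[1],.32])
a=-78
env.goto(pt(a,.32),ori(a,2)); print(env.read_state()["joint_positions"])
env.move_straight(pt(a),ori(a,2),rate=.1,force_limit=15)
print(env.read_state()["position"],env.read_state()["clock"],env.read_state()["opening"])
arc(env,a,a-50,2)
for n in("scene","top"):
    f=env.grab_frame(n); print(n,hangle(f)); cv2.imwrite(f"pics/b_{n}.png",f["image"])
E
```

```text
[-4.65481930e-01  1.71490617e+01  7.02964874e+00  7.44164839e-03
 -7.99030901e+01  1.02392778e+02]
[ 0.58107919 -0.16407614  0.21182537] 6.625 0.0026431826348646383
-85.1 rad -0.6 tan -0.9 z -1.0 j6 96 t 7.0
-92.3 rad -0.7 tan -2.3 z -0.7 j6 88 t 7.3
-99.4 rad -1.1 tan -4.8 z -0.7 j6 81 t 7.7
-106.6 rad -0.7 tan -3.2 z -0.6 j6 74 t 8.1
-113.7 rad -1.6 tan -2.1 z 0.4 j6 66 t 8.4
-120.9 rad -1.3 tan -2.5 z -0.4 j6 59 t 8.8
-128.0 rad -0.6 tan -3.6 z 0.8 j6 51 t 9.1
scene (62, [164.1, 184.98], -135.6, 0.0617)
top None
```

Contact is steady at about 3 N tangential and the handle is following. I'll continue stroke 1, then re-grip the orientation and run most of stroke 2.

```bash
python3 - <<'E' | tee log2.txt
from workcell import env
from h import *
ok=arc(env,-128,-262,2)
if ok:
    a=-262+14
    env.move_straight(pt(a),rate=.08); env.move_straight(pt(a,.31))
    for n in("scene","top"):
        f=env.grab_frame(n); print(n,hangle(f)); cv2.imwrite(f"pics/c_{n}.png",f["image"])
    print(env.read_state()["clock"])
E
```

```text
-135.9 rad -1.7 tan -3.5 z 1.0 j6 42 t 9.6
-143.8 rad -0.1 tan -2.6 z 0.9 j6 34 t 10.0
-151.6 rad -0.4 tan -3.0 z 1.4 j6 25 t 10.4
-159.5 rad -0.4 tan -2.9 z 1.4 j6 16 t 10.7
-167.4 rad -0.5 tan -2.7 z 1.9 j6 7 t 11.1
-175.3 rad -1.3 tan -2.0 z 2.0 j6 -3 t 11.5
-183.2 rad -0.5 tan -2.7 z 0.9 j6 -12 t 11.9
-191.1 rad -0.1 tan -2.7 z 1.5 j6 -21 t 12.2
-198.9 rad -0.7 tan -2.7 z 1.7 j6 -30 t 12.6
-206.8 rad -1.5 tan -2.6 z 1.7 j6 -39 t 13.0
-214.7 rad -1.7 tan -1.8 z 1.4 j6 -48 t 13.4
-222.6 rad 0.2 tan -2.1 z 2.4 j6 -56 t 13.7
-230.5 rad -0.3 tan -2.4 z 1.8 j6 -65 t 14.1
-238.4 rad -1.8 tan -2.6 z 2.0 j6 -73 t 14.5
-246.2 rad -1.2 tan -2.5 z 1.4 j6 -81 t 14.9
-254.1 rad -1.6 tan -3.5 z 0.5 j6 -89 t 15.2
-262.0 rad -0.4 tan -2.6 z 1.9 j6 -97 t 15.6
scene (189, [230.4, 178.82], 80.3, 0.0745)
top None
16.8917
```

Handle measured at 80.3° (-279.7°) at a radius of 74.5 mm, so the finger-to-handle offset is about 17.7°. Next is stroke 2, stopping about 7° short.

```bash
python3 - <<'E' | tee log3.txt
from workcell import env
from h import *
a=-248
env.goto(pt(a,.31),ori(a,3)); env.move_straight(pt(a),ori(a,3),rate=.1,force_limit=15)
print(env.read_state()["position"],pt(a))
if arc(env,a,-439,3):
    a=-439+16
    env.move_straight(pt(a),rate=.08); env.move_straight(pt(a,.31)); 
    p=pt(a,.31); env.move_straight([p[0]-.0,p[1]-.0,.36])
    for n in("scene","top"):
        f=env.grab_frame(n); print(n,hangle(f)); cv2.imwrite(f"pics/d_{n}.png",f["image"])
    print(env.read_state()["clock"])
E
```

```text
[ 0.53741231 -0.02100409  0.21173847] [np.float64(0.5369045054938065), np.float64(-0.021061210907490954), 0.211]
-256.0 rad -0.2 tan 0.3 z 0.2 j6 89 t 21.3
-263.9 rad -1.7 tan -1.9 z 1.2 j6 81 t 21.6
-271.9 rad -1.6 tan -3.7 z 2.7 j6 73 t 22.0
-279.8 rad -2.1 tan -3.4 z 2.4 j6 66 t 22.4
-287.8 rad -0.8 tan -2.8 z 2.3 j6 58 t 22.8
-295.8 rad -0.5 tan -3.0 z 2.9 j6 51 t 23.2
-303.7 rad -1.2 tan -1.5 z 1.2 j6 44 t 23.6
-311.7 rad -1.1 tan -3.2 z 0.9 j6 37 t 23.9
-319.6 rad -0.7 tan -3.4 z 2.1 j6 30 t 24.3
-327.6 rad -1.3 tan -2.1 z 1.5 j6 22 t 24.7
-335.5 rad 0.3 tan -1.7 z 1.9 j6 15 t 25.1
-343.5 rad -1.5 tan -1.6 z 1.8 j6 8 t 25.5
-351.5 rad -1.0 tan -1.9 z 1.0 j6 1 t 25.9
-359.4 rad -1.7 tan -2.0 z 0.5 j6 -6 t 26.2
-367.4 rad -1.0 tan -3.1 z 0.7 j6 -13 t 26.6
-375.3 rad -0.0 tan -3.0 z 1.3 j6 -20 t 27.0
-383.3 rad -0.8 tan -2.3 z 1.1 j6 -27 t 27.4
-391.2 rad -0.9 tan -2.4 z 0.5 j6 -34 t 27.8
-399.2 rad -0.6 tan -2.4 z 1.9 j6 -41 t 28.2
-407.2 rad -1.1 tan -2.4 z 1.0 j6 -48 t 28.5
-415.1 rad 0.0 tan -2.0 z 1.2 j6 -56 t 28.9
-423.1 rad -0.8 tan -3.4 z -0.1 j6 -63 t 29.3
-431.0 rad -0.8 tan -2.3 z 1.0 j6 -71 t 29.7
-439.0 rad -1.6 tan -2.1 z -0.5 j6 -78 t 30.1
scene (229, [157.42, 203.04], -92.5, 0.0742)
top None
31.875
```

```bash
cat >> h.py <<'E'
def nudge(env,a0,a1,tag):
    env.move_straight(pt(a0,.30),ori(a0,3),rate=.25); env.move_straight(pt(a0),rate=.12,force_limit=15)
    ok=arc(env,a0,a1,3,step=4,rate=.03)
    a=a1+14; env.move_straight(pt(a),rate=.08); env.move_straight(pt(a,.32),rate=.2)
    env.goto([.3,-.45,.32],[-90,0,22])
    import pickle; S=pickle.load(open("start.pkl","rb"))
    for n in("scene","top"):
        f=env.grab_frame(n); print(n,"start",hangle(S[n]),"now",hangle(f))
        cv2.imwrite(f"pics/{tag}_{n}.png",f["image"]); c=proj(f,[*C,.2])[0].astype(int)
        cr=[i[c[1]-60:c[1]+60,c[0]-70:c[0]+70] for i in(S[n]["image"],f["image"])]
        cv2.imwrite(f"pics/{tag}_{n}_cmp.png",cv2.resize(np.hstack(cr),None,fx=2.8,fy=2.8,interpolation=cv2.INTER_CUBIC))
    print(env.read_state()["clock"])
E
python3 -c "
from workcell import env
from h import *
nudge(env,-425,-449.5,'e')"
```

```text
-428.5 rad 0.0 tan -0.5 z -0.3 j6 -68 t 33.5
-432.0 rad -0.1 tan -0.4 z -0.3 j6 -72 t 33.8
-435.5 rad 0.4 tan -0.7 z 0.0 j6 -75 t 34.1
-439.0 rad -0.6 tan -0.9 z -0.1 j6 -78 t 34.4
-442.5 rad -1.5 tan -4.5 z -1.4 j6 -82 t 34.7
-446.0 rad -1.9 tan -3.9 z -2.0 j6 -85 t 35.0
-449.5 rad -0.8 tan -3.8 z -1.1 j6 -89 t 35.3
scene start (222, [155.55, 197.94], -104.4, 0.0738) now (221, [155.77, 198.55], -102.9, 0.0737)
top start (91, [402.95, 270.31], -106.7, 0.0794) now (87, [403.11, 269.29], -105.3, 0.0793)
37.9167
```

Both cameras independently say 1.4–1.5° is left, so I'll make one last small nudge.

```bash
python3 -c "
from workcell import env
from h import *
env.goto(pt(-428,.32),ori(-428,3))
nudge(env,-428,-450.9,'g')"
```

```text
-431.8 rad -1.0 tan -1.4 z -0.2 j6 -72 t 40.9
-435.6 rad 0.4 tan -0.0 z -0.3 j6 -75 t 41.2
-439.4 rad 0.3 tan 0.5 z 0.3 j6 -79 t 41.5
-443.3 rad -0.2 tan -0.6 z 0.5 j6 -83 t 41.9
-447.1 rad 0.3 tan -0.4 z 0.8 j6 -86 t 42.2
-450.9 rad -1.0 tan -3.1 z -1.6 j6 -90 t 42.5
scene start (222, [155.55, 197.94], -104.4, 0.0738) now (223, [155.68, 198.26], -103.6, 0.0738)
top start (91, [402.95, 270.31], -106.7, 0.0794) now (90, [402.99, 269.69], -105.9, 0.0792)
45.1417
```

View pics/g_scene_cmp.png

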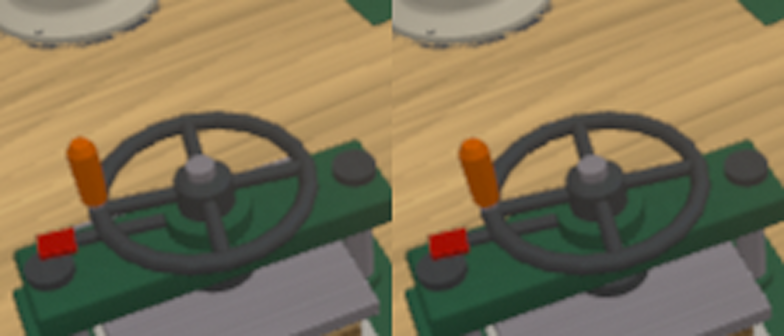

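View pics/g_top.png

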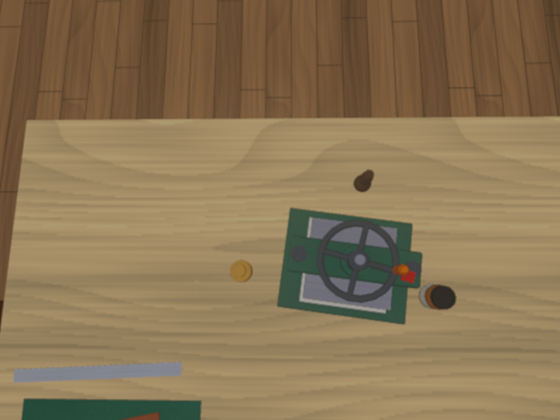

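The comparison picture shows the handle beside the red tab just as at the start. The top view shows the handle at (403,270), and the jar (438,297), slicker (364,181) and weight (241,271) unmoved. About 0.8° remains and the hand is clear, so I'm handing in.

```bash
python3 -c "
from workcell import env
env.dwell(.3); s=env.read_state(); print(s['clock'],s['force'],s['position']); env.close_job()"
```

```text
45.4417 [ 0.04856315  0.5945585  -0.04114452] [ 0.30032577 -0.4498301   0.31997119]
the job is handed in; nothing more can be done
```

The wheel has been turned one full turn clockwise, to within about 1°, and the job is handed in. I pushed the handle with the shut fingers in two half-turn strokes, then two small nudges. The force along the push was mostly 2–4 N and at most 4.8 N.

- **Handle position:** comparing start and end pictures, both cameras put the handle about 0.8° short of where it started (scene -103.6° against -104.4°, top -105.9° against -106.7°). It was not wound past the pointer.
- **Camera disagreement:** the two cameras differ by about 2° on the absolute angle, so I relied on the start-to-end difference, where they agree.
- **Surroundings:** the jar, slicker and weight look unmoved in the last top picture. The hand finished well clear, touching nothing, at 45.4 s.
- **Failed check:** the top camera could not see the handle in mid-stroke because the arm was in the way. Those checks used the scene camera alone.

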